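# Sort slate coasters by the grip of their backs

### The arm

A 6-joint arm with a two-finger parallel gripper is mounted at the origin on a cart in front of the work surface, level with it; the furniture and walls round the work are solid. World frame = base frame: x ahead of the robot, y to its left, z up, the work surface at z = 0. Lengths are in mm, angles in rad, forces in N, time in s.
With the tool pointing down it reaches from about 400 to 925 mm from the base axis. Payload 12.5 kg.
Tool frame: the origin (TCP) lies at the very end of the fingers, on their centre line; the grasp point (between the pads) lies 19 mm behind it (env.tcp_to_grasp is the distance from the TCP to the grasp point, in mm); z points along the fingers, x is the direction in which the jaws open and shut, and the axes are right-handed (so a half turn about z gives the same grasp; the last joint's range is limited). The gripper opens to 95 mm and grips with 3 to 60 N. Pads are 20 mm wide; open, the fingers measure 119 mm over their backs; the gripper's body (75 mm by 180 mm) begins 59 mm behind the grasp point.
Start: joints at [-1.381, 0.491, 1.559, -0, 1.092, -0.106], TCP at [182.214, -597.867, 214.661] pointing down, gripper open.
Joint ranges: [-3.1, 3.1], [-0.84, 2.19], [0.05, 2.79], [-1.13, 4.28], [0.06, 2.93], [-2.69, 2.69]. Speed limits (rad/s): [2.22, 2.22, 2.79, 3.14, 3.14, 3.14].

### API

Orientations are given as [roll, pitch, yaw] about the fixed x, y, z axes, in that order (R = Rz(yaw) Ry(pitch) Rx(roll)).
In Python, from cell import env, vision, job gives the robot as it stands.
- The arm moves only by the shell command python3 -m pendant 'ROWS' [OPENING]. ROWS is JSON, a list of rows, each a list of 4 numbers: the shift along the tool's x, y, z in mm, then the turn about the tool's z in degrees. In form: [[tx, ty, tz, turn], ...]. A call has 1 to 8 rows; each row is the pose to reach, as a shift and turn from the pose measured when the call began, along the tool's axes at that moment; what a row does not reach only later rows make up. A row lasts 1/8 s, in which the tool goes at most 62.5 mm and 10.7 degrees, less where a joint would pass 70% of its speed; a pose out of reach is approached as far as the arm can. A call with a gripper value outside its range is refused whole. OPENING is the closure, from 0 (fully open) to 1 (shut), set as the call begins (- or left out, the last holds). The fingers move at their own pace and stop on an object; the grip force is fixed at half the most. Time passes only in rows, so rows that repeat a pose let the fingers close. It gives the time, the measured TCP pose, the force and the opening at its end, in the units of the state.
- env.state(): the state, without advancing time (a new reading comes with each control period).
- vision.read_camera(name): name is "side" or "top"; returns a dict with "pixels" (400x640x3 uint8, red, green, blue), "intrinsics" (3x3 intrinsics, pixels), "k1" (the pictures are not rectified: a ray, as slopes to the right and down, at radius r is drawn at 1 + k1 r^2 times it, then the intrinsics apply), "R" (3x3) and "t" (3): a world point X has camera coordinates R X + t. Camera axes: x right, y down, z forward; pixel columns grow to the right and rows downward; lengths in mm; the calibration is good to about 2 mm. A picture is of the moment at which its call begins. There is no depth.
- job.job_done(): hands the job in, once; it reports no verdict.
Trained networks look in a picture, given as the dict that the camera call returned (one of the last four; its "shot" number tells which), for a name from the list of things; names that differ only in an ending like _2 or _b are one class to them, and where a whole thing is asked for, a point or a joint stands for the part that bears it (a point fixed in the world has none). Each returns a list of dicts, best first, with "confidence" (0 to 1); they miss things now and then, are a little off and sometimes report something else, mostly with a low value. They report only what shows in the picture. A call takes as long as a camera call.
- vision.find_in(picture, query): "at" ([x, y, z] in mm, in the coordinates of the camera as it stood for that picture, good to about 4 mm: the middle of the surface that is visible of it).
- vision.regions_of(picture, query): "pixels" (400x640 bool, what is visible of it).
The state is a dict: "t": time; "joints": joint angles; "qvel": joint speeds; "tau": joint torques, N m; "eef_pos": TCP position; "tcp_rot": TCP orientation; "ft_force": force on the tool from outside, world axes, zero at the start; "moment": the same for the moment, N m; "opening": opening from 0.0 (shut) to 1.0 (fully open).
Only numpy, scipy, OpenCV 4.12 (cv2) and the standard library are available. Lean on these libraries where they do the work, as an engineer would, in place of code of your own. Each camera call takes 0.05 s, during which the arm holds its last target.

### The job

The three slate coasters look alike, but their backs grip the worktop differently, which you can feel by dragging them across it. Slide the grippiest one lengthwise, fully home, into the dock with the black ribbed plaque and the slickest one into the dock with the smooth brass plaque, and leave the middle one lying flat out on the worktop, clear of both docks. Do not disturb the jigger, the espresso cup or the shot glass.

Things in the scene. Friction and masses are not known exactly. Their poses are not given: they have to be found in the camera images.
- slate_a_center (a point): one of three look-alike dark slate coasters, 100 x 62 x 22 mm, 0.33 kg +-20%, loose; this point is its centre, x along its length, z up. They differ only in the unseen backing: drag on the worktop divided by the load (weight plus any pressing down) is about 0.05 for the slickest, 0.30 for the middle, 0.85 for the grippiest, all +-15%. Any of the three may be which
- slate_b_center (a point): one of three look-alike dark slate coasters, 100 x 62 x 22 mm, 0.33 kg +-20%, loose; this point is its centre, x along its length, z up. Its grade must be felt, as for the others
- slate_c_center (a point): one of three look-alike dark slate coasters, 100 x 62 x 22 mm, 0.33 kg +-20%, loose; this point is its centre, x along its length, z up. Its grade must be felt, as for the others
- dock_ribbed_mouth (a point): fixed wooden dock 102 mm wide, 104 deep, 160 tall, with a black ribbed rubber plaque on its front. At its foot a slot, floored by the worktop: 78 mm wide, 42 high, 92 deep from front face to back stop. This point: middle of the slot's mouth, on the worktop, in the front face; x points into the slot, z up. A coaster fully home has its centre 42 mm in, its near edge 8 mm proud of the front
- dock_brass_mouth (a point): fixed wooden dock 102 mm wide, 104 deep, 160 tall, with a smooth brass plaque on its front. At its foot a slot, floored by the worktop: 78 mm wide, 42 high, 92 deep from front face to back stop. This point: middle of the slot's mouth, on the worktop, in the front face; x points into the slot, z up. A coaster fully home has its centre 42 mm in, its near edge 8 mm proud of the front
- jigger: bystander: grey metal double-cone jigger, 47 mm wide, 94 mm tall, loose; origin under its centre
- espresso_cup: bystander: white espresso cup, 58 x 87 x 56 mm with its handle, loose; origin under its centre
- shot_glass: bystander: clear shot glass, 48 mm wide, 61 mm tall, loose; origin under its centre

How it is judged:
By the outcome, as a careful person would: the job done as asked, in the order asked, and still so for the second after the job is handed in, with the robot touching nothing.
It also fails if it takes over 72 s, if anything falls off the work surface, if the arm or the gripper's body presses on something with over 40 N, if the wrist force passes 120 N, or if a joint passes its speed limit or range.

## Working session

There is one attempt and no reset: what is moved stays moved. The work goes in short steps, Python scripts to look and compute and a shell command to move; the robot and the scene stay as the last step left them, time stands still between calls to the robot, and variables do not carry over. Pictures are saved under pics/ and viewed, and the job is handed in when it is done.

```bash
ls; mkdir -p pics; python3 - <<'E'
from cell import env, vision, job
import cv2,numpy as np
s=env.state();print({k:np.round(v,3).tolist() for k,v in s.items()})
for n in("top","side"):
    p=vision.read_camera(n);cv2.imwrite(f"pics/{n}0.png",p["pixels"][:,:,::-1])
    print(n,p["intrinsics"],p["k1"],p["R"],p["t"])
    R=np.array(p["R"]);t=np.array(p["t"])
    for q in["slate_a_center","dock_ribbed_mouth","dock_brass_mouth","jigger","espresso_cup","shot_glass"]:
        for d in vision.find_in(p,q): print(q,round(d["confidence"],2),np.round(R.T@(np.array(d["at"])-t),0))
E
```

```text
pics
{'t': 0.0, 'joints': [-1.381, 0.492, 1.559, -0.0, 1.092, -0.106], 'qvel': [0.0, -0.001, -0.001, 0.0, 0.001, -0.001], 'tau': [-0.001, -61.264, -25.818, 0.069, 0.048, -0.0], 'eef_pos': [182.172, -597.594, 214.037], 'tcp_rot': [-3.141, 0.001, -1.275], 'ft_force': [0.659, 0.264, 0.292], 'moment': [0.001, -0.011, -0.009], 'opening': 1.003}
top [[465.9064863    0.         318.51081637]
 [  0.         465.9064863  201.32404364]
 [  0.           0.           1.        ]] 0.02514737559519497 [[ 0.01294918 -0.9993955   0.03226367]
 [-0.99702943 -0.01535511 -0.07547543]
 [ 0.07592522 -0.03119049 -0.99662556]] [ -27.6886151   539.49100041 1061.64367029]
slate_a_center 0.62 [473.   2.  22.]
slate_a_center 0.59 [ 603. -278.  164.]
dock_ribbed_mouth 0.8 [606. 300. 163.]
dock_brass_mouth 0.72 [ 603. -276.  161.]
dock_brass_mouth 0.63 [650. 126.  57.]
jigger 0.62 [653. 131.  64.]
espresso_cup 0.92 [ 664. -111.   30.]
shot_glass 0.74 [ 436. -123.   26.]
shot_glass 0.65 [624.  17.  25.]
side [[400.05979666   0.         324.84869095]
 [  0.         400.05979666 191.50629935]
 [  0.           0.           1.        ]] -0.07053007187503095 [[-0.99705868 -0.07623548  0.00788336]
 [-0.05873665  0.6939936  -0.71758127]
 [ 0.04923415 -0.71593368 -0.69643016]] [556.78846459  49.36168054 968.79341678]
slate_a_center 0.95 [464.  16.  20.]
dock_ribbed_mouth 0.63 [616.  29.  45.]
dock_ribbed_mouth 0.57 [606. 353. 161.]
dock_brass_mouth 0.95 [ 606. -247.  113.]
jigger 0.92 [650. 134.  73.]
espresso_cup 0.84 [ 664. -104.   37.]
espresso_cup 0.37 [ 436. -113.   24.]
shot_glass 0.89 [618.  28.  42.]
```

View pics/top0.png

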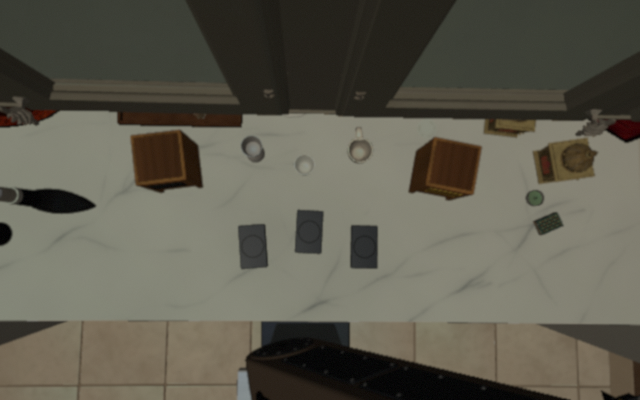

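View pics/side0.png

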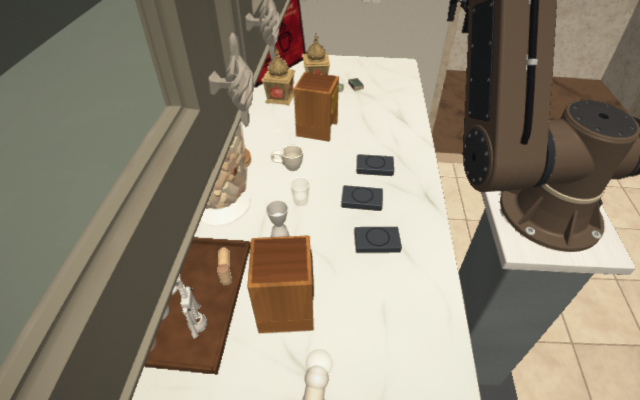

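```bash
cat > h.py <<'E'
import cv2,numpy as np
from cell import env,vision,job
def rays(p,uv):
    K=np.array(p["intrinsics"]);uv=np.atleast_2d(np.array(uv,float))
    d=(uv-[K[0,2],K[1,2]])/[K[0,0],K[1,1]]
    s=d.copy()
    for _ in range(20): s=d/(1+p["k1"]*(s**2).sum(1,keepdims=True))
    return s
def toworld(p,uv,z):
    R=np.array(p["R"]);t=np.array(p["t"]);s=rays(p,uv)
    v=np.c_[s,np.ones(len(s))]@R; C=-R.T@t
    return C+v*((z-C[2])/v[:,2])[:,None]
def proj(p,X):
    R=np.array(p["R"]);t=np.array(p["t"]);c=np.atleast_2d(X)@R.T+t
    s=c[:,:2]/c[:,2:];s=s*(1+p["k1"]*(s**2).sum(1,keepdims=True))
    K=np.array(p["intrinsics"]);return s*[K[0,0],K[1,1]]+[K[0,2],K[1,2]]
def slates(p,thr=75,xr=(330,760),yr=(-420,420)):
    """dark blobs on worktop, in ortho map at z=22, 1px=1mm"""
    xs=np.arange(xr[0],xr[1]);ys=np.arange(yr[0],yr[1])
    G=np.array([[x,y,22] for x in xs for y in ys])
    m=proj(p,G).astype(np.float32).reshape(len(xs),len(ys),2)
    img=cv2.remap(p["pixels"],m[:,:,0],m[:,:,1],cv2.INTER_LINEAR)
    hsv=img.max(2)
    mask=(hsv<thr).astype(np.uint8)
    mask=cv2.morphologyEx(mask,cv2.MORPH_CLOSE,np.ones((9,9)));mask=cv2.morphologyEx(mask,cv2.MORPH_OPEN,np.ones((9,9)))
    out=[]
    for c in cv2.findContours(mask,cv2.RETR_EXTERNAL,cv2.CHAIN_APPROX_NONE)[0]:
        if 3000<cv2.contourArea(c)<11000:
            (a,b),(w,h),ang=cv2.minAreaRect(c)
            # a-> y index, b-> x index ; dir of long axis
            th=np.deg2rad(ang if w>h else ang+90)
            yaw=np.degrees(np.arctan2(np.cos(th),np.sin(th)))
            yaw=(yaw+90)%180-90
            out.append((round(b+xr[0],1),round(a+yr[0],1),round(yaw,1),round(max(w,h)),round(min(w,h))))
    return img,out
E
python3 - <<'E'
from h import *
for n in("top","side"):
    p=vision.read_camera(n);img,o=slates(p);print(n,o);cv2.imwrite(f"pics/ortho_{n}.png",img[::-1,::-1,::-1][:, :800])
    if n=="side":
        a=p["pixels"][60:150,280:380,::-1];b=p["pixels"][225:340,235:335,::-1][:90]
        cv2.imwrite("pics/zs.png",cv2.resize(np.hstack([a,b]),None,fx=4,fy=4))
        sd=p
    else:
        a=p["pixels"][120:210,120:220,::-1];b=p["pixels"][120:210,400:500,::-1]
        cv2.imwrite("pics/zt.png",cv2.resize(np.hstack([a,b]),None,fx=4,fy=4))
E
```

```text
top [(470.1, 1.6, np.float64(-1.8), 97, 60), (437.0, -125.5, np.float64(0.0), 96, 61), (435.1, 129.6, np.float64(5.4), 97, 60)]
side []
```

View pics/zs.png

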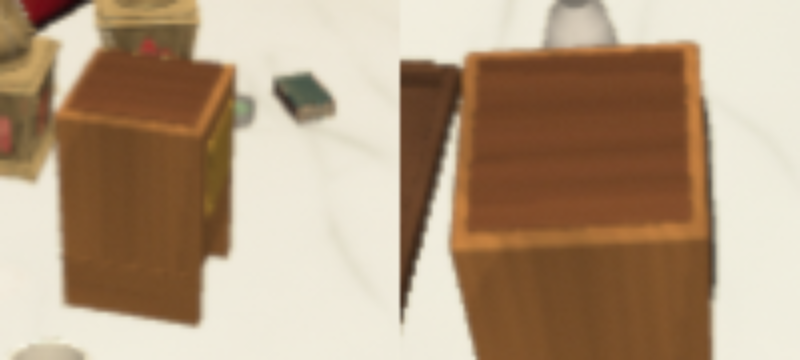

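View pics/zt.png

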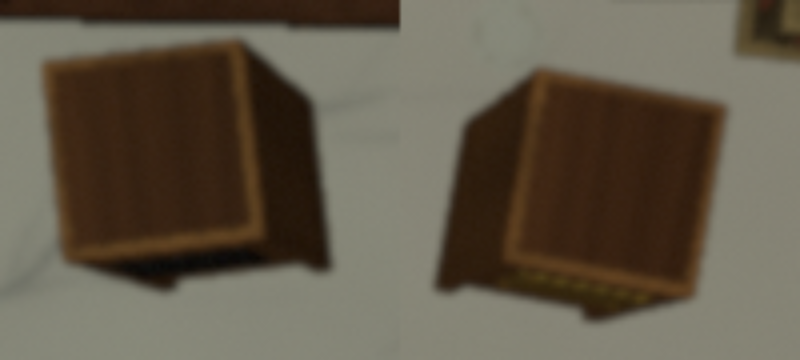

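View pics/ortho_top.png

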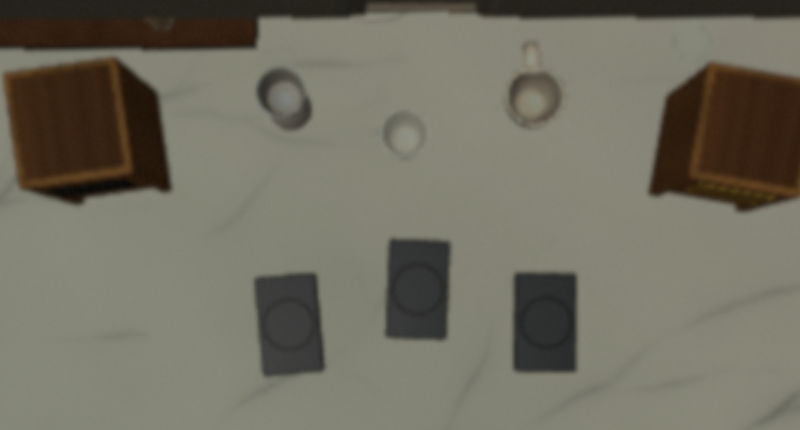

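```bash
python3 - <<'E'
from h import *
p=vision.read_camera("top")
L=np.array([(43,63),(240,40),(263,237),(65,262)])/4+[120,120]-.4
Rr=(np.array([(540,70),(726,106),(692,297),(508,262)])-[400,0])/4+[400,120]-.4
for c in(L,Rr):
    w=toworld(p,c,160)[:,:2];print(w.round(0).tolist(),[round(float(np.linalg.norm(w[i]-w[(i+1)%4]))) for i in range(4)])
    a=(w[1]+w[0]-w[2]-w[3]);b=(w[0]+w[3]-w[1]-w[2]);print("yaw",np.degrees(np.arctan2(a[1],a[0])),np.degrees(np.arctan2(-b[0],b[1])),"ctr",w.mean(0))
    y=np.mean([np.arctan2(a[1],a[0]),np.arctan2(-b[0],b[1])]);print("mouth",w.mean(0)-52*np.array([np.cos(y),np.sin(y)]))
# side: left dock top corners in full img
s=vision.read_camera("side")
za=np.array([(98,50),(234,66),(202,130),(60,115)])/4+[280,60]-.4
zb=(np.array([(468,52),(697,44),(707,236),(455,247)])-[400,0])/4+[235,225]-.4
for c in(za,zb):
    w=toworld(s,c,160)[:,:2];print(w.round(0).tolist(),w.mean(0))
for q in["slate_a_center"]:
    for n,pp in(("t",p),("s",s)):
        for d in vision.regions_of(pp,q):
            v,u=np.nonzero(d["pixels"]);print(n,d["confidence"],u.mean(),v.mean(),len(u))
st=env.state();f=[env.state()["ft_force"] for _ in range(3)];print(f,st["t"])
E
```

```text
[[656.0, 364.0], [670.0, 267.0], [570.0, 252.0], [556.0, 349.0]] [98, 101, 98, 101]
yaw 8.428101820113106 8.277908457892902 ctr [613.28683225 308.36284104]
mouth [561.83845763 300.80871974]
[[665.0, -253.0], [648.0, -349.0], [549.0, -330.0], [566.0, -236.0]] [98, 101, 96, 101]
yaw -10.164751784026034 -9.97970033836896 ctr [ 607.256503  -292.0744868]
mouth [ 556.05792322 -282.98023432]
[[645.0, -342.0], [547.0, -327.0], [564.0, -237.0], [660.0, -249.0]] [ 604.13694788 -288.78697736]
[[668.0, 267.0], [568.0, 254.0], [554.0, 352.0], [653.0, 365.0]] [610.94370326 309.72460995]
t 0.52 445.47758620689655 168.6367816091954 3480
s 0.83 361.70520833333336 197.4 960
[array([0.03888217, 0.28374939, 0.02211291]), array([0.03888217, 0.28374939, 0.02211291]), array([0.03888217, 0.28374939, 0.02211291])] 1.0
```

```bash
cat >> h.py <<'E'
def rel(x,y,z,yaw):
    s=env.state();c=np.array(s["eef_pos"]);ro,pi,ya=s["tcp_rot"]
    from scipy.spatial.transform import Rotation as Ro
    R=Ro.from_euler("xyz",[ro,pi,ya]).as_matrix()
    d=R.T@(np.array([x,y,z])-c);dy=(yaw-np.degrees(ya)+180)%360-180
    print("t",round(s["t"],2),"pos",c.round(1),"yaw",round(np.degrees(ya),1),"F",np.round(s["ft_force"],2),"op",round(s["opening"],3),"-> row",d.round(1).tolist(),"turn",round(-dy,1))
E
python3 -c "
from h import *
rel(437,-125,100,-90)"
```

```text
t 1.0 pos [ 182.2 -597.9  214.7] yaw -73.1 F [0.04 0.28 0.02] op 1.005 -> row [-378.1, -381.6, 114.6] turn 16.9
```

```bash
python3 -m pendant '[[-378,-382,0,17],[-378,-382,0,17],[-378,-382,0,17],[-378,-382,0,17],[-378,-382,0,17],[-378,-382,114,17],[-378,-382,114,17],[-378,-382,114,17]]' 0; python3 - <<'E'
from h import *
rel(437,-125,6,-90)
for n in("top","side"):
    p=vision.read_camera(n);cv2.imwrite(f"pics/{n}1.png",p["pixels"][:,:,::-1])
E
```

```text
t: 2.0
eef_pos: [410.9, -174.2, 129.4]
tcp_rot: [-3.14, -0.001, -1.572]
ft_force: [1.9, 0.1, 0.3]
opening: 0.998
t 2.0 pos [ 410.9 -174.2  129.4] yaw -90.1 F [1.92 0.07 0.26] op 0.998 -> row [-49.3, -25.9, 123.4] turn -0.1
```

View pics/side1.png

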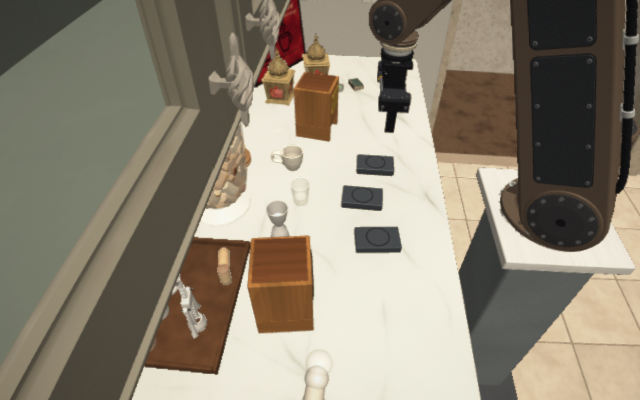

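```bash
python3 -m pendant '[[-49,-26,60,0],[-49,-26,110,0],[-49,-26,124,0],[-49,-26,124,0],[-49,-26,124,0]]' 0;python3 -c "
from h import *
rel(437,-125,5,-90)"
```

```text
t: 2.72
eef_pos: [436.2, -122.8, 4.6]
tcp_rot: [3.139, 0.002, -1.567]
ft_force: [-0.7, -0.3, -0.5]
opening: 0.997
t 2.73 pos [ 436.2 -122.8    4.6] yaw -89.8 F [-0.7  -0.26 -0.53] op 0.997 -> row [2.2, -0.8, -0.4] turn 0.2
```

```bash
python3 -m pendant '[[2.5,-1,1,0],[2.5,-1,1,0],[2.5,-1,1,0],[2.5,-1,1,0],[2.5,-1,1,0]]' 0.5; python3 -m pendant '[[0,0,0,0],[0,0,0,0]]';python3 -c "
from h import *
rel(437,-125,5,-90)"
```

```text
t: 3.35
eef_pos: [437.4, -125.3, 3.8]
tcp_rot: [3.14, 0.002, -1.567]
ft_force: [-0.5, -1.1, 5.8]
opening: 0.65
t: 3.6
eef_pos: [437.3, -125.3, 3.8]
tcp_rot: [3.14, 0.002, -1.567]
ft_force: [-0.6, -0.4, 3.2]
opening: 0.646
t 3.6 pos [ 437.3 -125.3    3.8] yaw -89.8 F [-0.57 -0.42  3.23] op 0.646 -> row [-0.3, 0.3, -1.2] turn 0.2
```

```bash
python3 -m pendant '[[0,0,1.5,0],[0,0,1.5,0]]'; python3 -m pendant '[[0,-4,0,0],[0,-8,0,0],[0,-12,0,0],[0,-16,0,0]]';python3 -m pendant '[[0,-4,0,0],[0,-8,0,0]]';python3 -m pendant '[[0,4,0,0],[0,8,0,0],[0,12,0,0],[0,16,0,0]]'
```

```text
t: 3.85
eef_pos: [437.5, -125.3, 3.5]
tcp_rot: [3.141, 0.001, -1.567]
ft_force: [-4.3, 0.1, 27.8]
opening: 0.65
t: 4.35
eef_pos: [453.7, -125.2, 3.6]
tcp_rot: [3.141, 0.001, -1.567]
ft_force: [-1.7, 0.1, 6.9]
opening: 0.648
t: 4.6
eef_pos: [461.9, -125.2, 3.6]
tcp_rot: [3.141, 0.001, -1.567]
ft_force: [-1.3, -1.2, 6.7]
opening: 0.65
t: 5.1
eef_pos: [445.6, -125.2, 3.6]
tcp_rot: [3.141, 0.001, -1.567]
ft_force: [-0.2, -0.7, 3.9]
opening: 0.652
```

```bash
python3 -m pendant '[[0,-4,1.5,0],[0,-8,1.5,0],[0,-12,1.5,0]]';python3 -m pendant '[[0,4,1,0],[0,8,1.5,0],[0,12,1.5,0]]'; python3 -m pendant '[[0,0,-1,0],[0,0,-1,0]]' 0; python3 -m pendant '[[0,0,-1,0],[0,0,-1,0]]' 0;python3 -c "
from h import *
rel(470,1.6,40,-91.8)"
```

```text
t: 5.48
eef_pos: [457.3, -125.3, 3.3]
tcp_rot: [3.141, 0.001, -1.567]
ft_force: [-5.1, 1.0, 27.8]
opening: 0.65
t: 5.85
eef_pos: [447.0, -126.1, 3.2]
tcp_rot: [-3.137, -0.001, -1.567]
ft_force: [3.8, -0.0, 25.4]
opening: 0.652
t: 6.1
eef_pos: [446.7, -126.0, 4.1]
tcp_rot: [-3.138, -0.001, -1.567]
ft_force: [-0.1, -0.4, 0.3]
opening: 0.807
t: 6.35
eef_pos: [446.5, -126.0, 5.0]
tcp_rot: [-3.138, -0.001, -1.567]
ft_force: [-0.8, -0.2, 0.8]
opening: 0.983
t 6.35 pos [ 446.5 -126.     5. ] yaw -89.8 F [-0.82 -0.2   0.75] op 0.983 -> row [-127.4, -24.1, -35.1] turn 2.0
```

```bash
python3 -m pendant '[[0,0,-40,0],[-127,-24,-40,2],[-127,-24,-40,2],[-127,-24,-40,2],[-127,-24,-10,2],[-127,-24,1,2],[-127,-24,1,2],[-127,-24,1,2]]' 0;python3 -c "
from h import *
rel(470,1.6,4,-91.8)"
```

```text
t: 7.35
eef_pos: [470.2, 0.7, 4.4]
tcp_rot: [-3.138, -0.001, -1.603]
ft_force: [-0.4, 0.9, 0.9]
opening: 1.001
t 7.35 pos [470.2   0.7   4.4] yaw -91.8 F [-0.38  0.91  0.86] op 1.001 -> row [-0.9, 0.3, 0.4] turn -0.0
```

```bash
python3 -m pendant '[[0,0,0,0],[0,0,0,0],[0,0,0,0],[0,0,0,0],[0,0,0,0],[0,0,0,0]]' 0.5; for i in 1 2; do python3 -m pendant '[[0,4,1,0],[0,8,1,0],[0,12,1,0]]';python3 -m pendant '[[0,-4,0.5,0],[0,-8,0.5,0],[0,-12,0.5,0]]';done
```

```text
t: 8.1
eef_pos: [470.3, 0.7, 4.5]
tcp_rot: [-3.138, -0.001, -1.603]
ft_force: [-1.3, -0.6, 3.6]
opening: 0.65
t: 8.48
eef_pos: [460.7, 0.7, 4.5]
tcp_rot: [-3.132, -0.001, -1.603]
ft_force: [6.0, 0.1, 13.6]
opening: 0.654
t: 8.85
eef_pos: [471.4, 0.6, 4.5]
tcp_rot: [-3.134, -0.001, -1.603]
ft_force: [-6.6, 0.3, 13.5]
opening: 0.651
t: 9.22
eef_pos: [461.9, 0.6, 4.4]
tcp_rot: [-3.128, -0.002, -1.603]
ft_force: [5.8, 0.3, 14.6]
opening: 0.647
t: 9.6
eef_pos: [472.7, 0.4, 4.4]
tcp_rot: [-3.131, -0.001, -1.603]
ft_force: [-5.8, -0.3, 12.6]
opening: 0.646
```

```bash
python3 -m pendant '[[0,0,-1,0],[0,0,-1,0],[0,0,-1,0],[0,0,-40,0],[0,0,-40,0],[0,0,-40,0]]' 0;python3 -c "
from h import *
rel(435,129.6,40,-84.6)"
```

```text
t: 10.35
eef_pos: [472.2, 0.5, 44.1]
tcp_rot: [-3.131, -0.001, -1.603]
ft_force: [-0.6, -0.1, -0.4]
opening: 0.997
t 10.35 pos [472.2   0.5  44.1] yaw -91.9 F [-0.56 -0.09 -0.41] op 0.997 -> row [-127.8, 41.4, 3.5] turn -7.3
```

```bash
python3 -m pendant '[[-128,41,0,-7],[-128,41,0,-7],[-128,41,0,-7],[-128,41,34,-7],[-128,41,39,-7],[-128,41,39,-7],[-128,41,39,-7]]' 0;python3 -c "
from h import *
rel(435,129.6,4,-84.6)"; python3 -m pendant '[[0,0,0,0],[0,0,0,0],[0,0,0,0],[0,0,0,0],[0,0,0,0],[0,0,0,0]]' 0.5; for i in 1 2; do python3 -m pendant '[[0,-4,0.7,0],[0,-8,0.7,0],[0,-12,0.7,0]]';python3 -m pendant '[[0,4,0.5,0],[0,8,0.5,0],[0,12,0.5,0]]';done
```

```text
t: 11.22
eef_pos: [436.2, 129.3, 5.1]
tcp_rot: [-3.13, -0.003, -1.482]
ft_force: [0.1, -0.5, 0.2]
opening: 0.998
t 11.22 pos [436.2 129.3   5.1] yaw -84.9 F [ 0.08 -0.47  0.17] op 0.998 -> row [-0.4, 1.2, 1.1] turn -0.3
t: 11.98
eef_pos: [436.2, 129.3, 5.2]
tcp_rot: [-3.13, -0.003, -1.482]
ft_force: [-0.1, -0.4, 3.7]
opening: 0.65
t: 12.35
eef_pos: [445.4, 130.1, 4.8]
tcp_rot: [-3.136, -0.003, -1.482]
ft_force: [-11.3, -1.1, 16.0]
opening: 0.65
t: 12.72
eef_pos: [435.5, 129.3, 4.8]
tcp_rot: [-3.131, -0.003, -1.482]
ft_force: [5.9, 0.5, 6.5]
opening: 0.651
t: 13.1
eef_pos: [443.6, 130.1, 4.6]
tcp_rot: [-3.139, -0.003, -1.482]
ft_force: [-15.6, -0.9, 22.0]
opening: 0.65
t: 13.48
eef_pos: [433.7, 129.2, 4.6]
tcp_rot: [-3.134, -0.003, -1.482]
ft_force: [5.8, 0.9, 6.3]
opening: 0.653
```

```bash
python3 -m pendant '[[0,0,-4,0],[0,0,-6,0]]';python3 -c "
from h import *
rel(506,292.9,11,-81.7)"
```

```text
t: 13.72
eef_pos: [433.5, 129.2, 10.7]
tcp_rot: [-3.134, -0.003, -1.482]
ft_force: [-0.8, 0.0, -2.4]
opening: 0.653
t 13.72 pos [433.5 129.2  10.7] yaw -84.9 F [-0.83  0.03 -2.45] op 0.653 -> row [-156.5, -86.8, -0.1] turn -3.2
```

```bash
python3 -m pendant '[[-40,-22,0,-1],[-80,-44,0,-2],[-120,-66,0,-3],[-156,-87,0,-3],[-156,-87,0,-3],[-156,-87,0,-3],[-156,-87,0,-3]]';python3 -c "
from h import *
rel(506,292.9,4.8,-81.7)
p=vision.read_camera('top');cv2.imwrite('pics/top2.png',p['pixels'][:,:,::-1])"
```

```text
t: 14.6
eef_pos: [505.8, 291.5, 10.8]
tcp_rot: [-3.136, -0.003, -1.43]
ft_force: [-0.3, -0.0, -2.3]
opening: 0.65
t 14.6 pos [505.8 291.5  10.8] yaw -81.9 F [-0.32 -0.04 -2.34] op 0.65 -> row [-1.4, -0.3, 6.0] turn -0.2
```

View pics/top2.png

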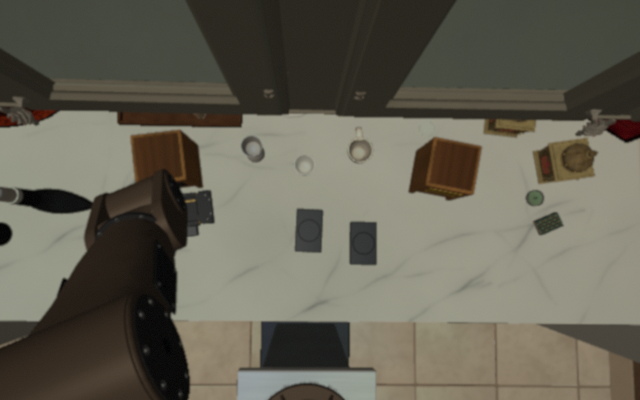

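```bash
python3 -m pendant '[[-1,0,4,0],[-1,0,6.5,0],[-1,0,6.5,0]]'; python3 -m pendant '[[0,0,0,0],[0,0,0,0],[0,0,0,0],[0,17,0,0],[0,34,0,0],[0,34,0,0],[0,34,0,0]]' 0; python3 -c "
from h import *
rel(521.4,295.2,4,-81.7)
for n in('top','side'):
  p=vision.read_camera(n);cv2.imwrite(f'pics/{n}3.png',p['pixels'][:,:,::-1])"
```

```text
t: 15.02
eef_pos: [505.8, 292.2, 4.6]
tcp_rot: [-3.136, -0.004, -1.43]
ft_force: [-1.5, -3.0, 4.3]
opening: 0.649
t: 15.9
eef_pos: [473.0, 287.7, 4.6]
tcp_rot: [-3.135, -0.003, -1.43]
ft_force: [-0.0, 0.1, 0.0]
opening: 1.002
t 15.9 pos [473.  287.7   4.6] yaw -82.0 F [-0.    0.13  0.04] op 1.002 -> row [-0.7, -49.0, 0.9] turn -0.3
```

View pics/side3.png

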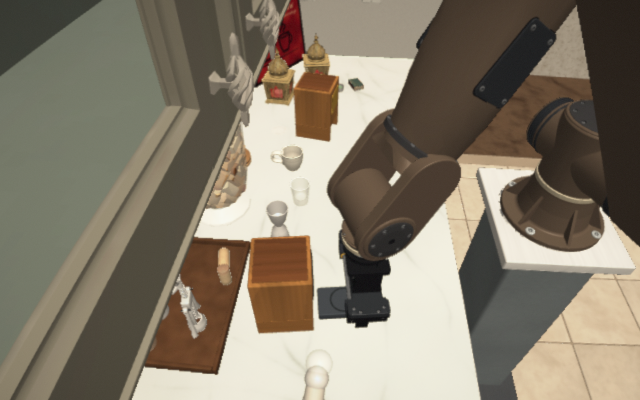

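```bash
python3 -m pendant '[[0,0,0,0],[0,0,0,0],[0,0,0,0],[0,0,0,0]]' 0.5; python3 -m pendant '[[-0.4,-8,0,0],[-0.4,-16,0,0],[-0.5,-24,0,0],[-0.5,-32,0,0],[-0.6,-40,0,0],[-0.7,-45,0,0],[-0.7,-46,0,0]]'; python3 -c "
from h import *
rel(521.4,295.2,4,-81.7)
for n in('side',):
  p=vision.read_camera(n);cv2.imwrite(f'pics/{n}4.png',cv2.resize(p['pixels'][220:360,230:410,::-1],None,fx=4,fy=4))"
```

```text
t: 16.5
eef_pos: [472.9, 287.6, 4.5]
tcp_rot: [-3.135, -0.003, -1.431]
ft_force: [0.8, -0.4, -0.4]
opening: 0.65
t: 17.38
eef_pos: [518.6, 294.7, 4.7]
tcp_rot: [-3.135, -0.003, -1.431]
ft_force: [-0.1, 0.8, -1.8]
opening: 0.651
t 17.38 pos [518.6 294.7   4.7] yaw -82.0 F [-0.12  0.79 -1.79] op 0.651 -> row [-0.1, -2.8, 0.7] turn -0.3
```

View pics/side4.png

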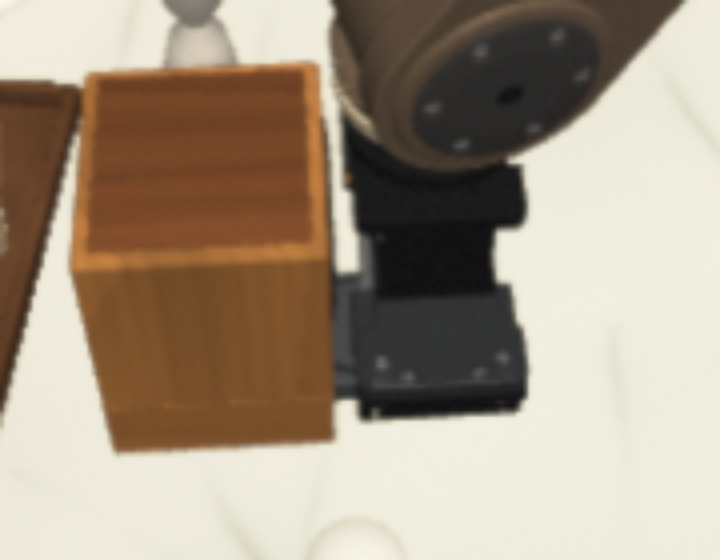

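```bash
python3 -m pendant '[[0,0,0,0],[0,0,0,0],[0,0,0,0],[0,30,0,0],[0,60,0,0],[0,60,-30,0],[0,60,-40,0]]' 0; python3 -c "
from h import *
rel(472,0.7,45,-91.8)"
```

```text
t: 18.3
eef_pos: [459.3, 286.8, 45.7]
tcp_rot: [-3.133, -0.003, -1.43]
ft_force: [-0.4, 0.1, 0.5]
opening: 0.999
t 18.3 pos [459.3 286.8  45.7] yaw -82.0 F [-0.37  0.14  0.52] op 0.999 -> row [285.0, 27.5, 1.2] turn 9.8
```

```bash
python3 -m pendant '[[285,27,0,10],[285,27,0,10],[285,27,0,10],[285,27,0,10],[285,27,0,10],[285,27,0,10],[285,27,0,10],[285,27,0,10]]' 0; python3 - <<'E'
from h import *
rel(472,0.7,4.5,-91.8)
p=vision.read_camera('top');img,o=slates(p);print(o);cv2.imwrite('pics/top5.png',p['pixels'][:,:,::-1])
E
```

```text
t: 19.3
eef_pos: [472.4, 1.7, 46.1]
tcp_rot: [-3.132, -0.001, -1.603]
ft_force: [-0.0, -0.6, -0.7]
opening: 0.996
t 19.3 pos [472.4   1.7  46.1] yaw -91.9 F [-0.03 -0.59 -0.65] op 0.996 -> row [1.0, 0.8, 41.6] turn -0.1
[(751.0, -237.5, np.float64(-90.0), 365, 16), (630.9, -338.2, np.float64(-10.6), 101, 97), (623.7, -258.5, np.float64(-0.6), 117, 50)]
```

View pics/top5.png

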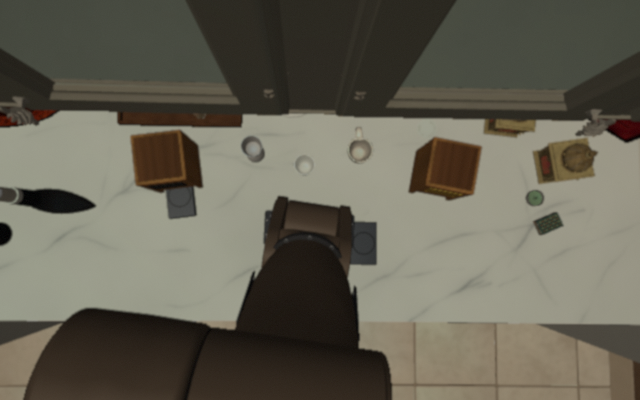

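```bash
python3 -m pendant '[[1,1,30,0],[1,1,41,0],[1,1,41,0],[1,1,41,0]]' 0; python3 -m pendant '[[0,0,0,0],[0,0,0,0],[0,0,0,0],[0,0,0,0],[0,0,0,0],[0,0,-4,0],[0,0,-5,0]]' 0.5; python3 -c "
from h import *
rel(445,284.1,10,-81.7)"
```

```text
t: 19.85
eef_pos: [472.0, 0.8, 5.6]
tcp_rot: [-3.132, -0.001, -1.603]
ft_force: [0.4, 0.6, 0.3]
opening: 1.004
t: 20.72
eef_pos: [471.9, 0.9, 10.8]
tcp_rot: [-3.132, -0.001, -1.603]
ft_force: [0.2, 0.2, -3.0]
opening: 0.65
t 20.73 pos [471.9   0.9  10.8] yaw -91.8 F [ 0.18  0.22 -2.97] op 0.65 -> row [-282.2, 36.0, 0.1] turn -10.1
```

```bash
python3 -m pendant '[[-50,39,0,-2],[-110,39,0,-4],[-165,39,0,-6],[-220,39,0,-8],[-265,39,0,-10],[-282,39,0,-10],[-282,39,0,-10],[-282,39,0,-10]]'; python3 - <<'E'
from h import *
rel(503.6,292.7,10,-81.7)
p=vision.read_camera('side');cv2.imwrite('pics/side6.png',cv2.resize(p['pixels'][220:360,230:430,::-1],None,fx=4,fy=4))
E
```

```text
t: 21.72
eef_pos: [441.9, 282.8, 9.9]
tcp_rot: [-3.133, -0.003, -1.43]
ft_force: [-0.1, -0.1, -2.8]
opening: 0.65
t 21.73 pos [441.9 282.8   9.9] yaw -81.9 F [-0.07 -0.11 -2.8 ] op 0.65 -> row [-1.1, -62.5, 0.5] turn -0.2
```

View pics/side6.png

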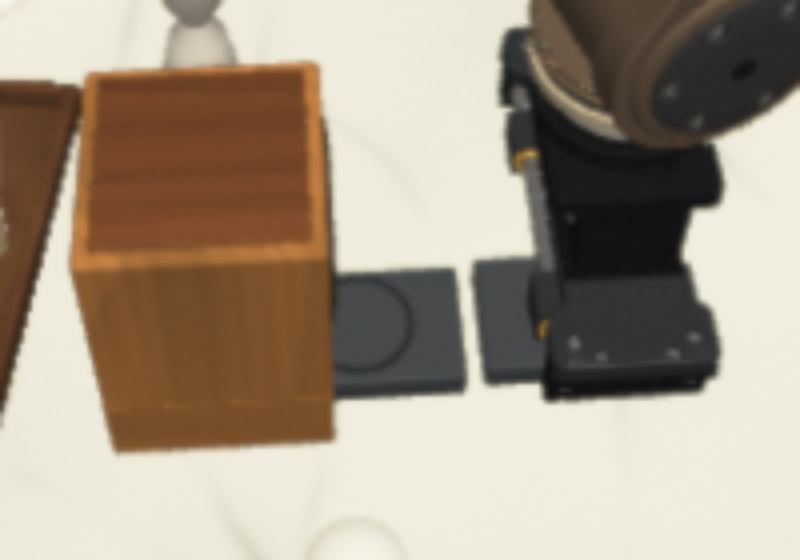

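```bash
python3 -m pendant '[[-0.2,-8,0,0],[-0.4,-16,0,0],[-0.6,-24,0,0],[-0.8,-32,0,0],[-1,-40,0,0],[-1,-48,0,0],[-1,-54,0,0],[-1,-54,0,0]]'; python3 - <<'E'
from h import *
rel(503.6,292.7,10,-81.7)
E
python3 -m pendant '[[0,-2,0,0],[0,-4,0,0],[0,-6,0,0]]'
```

```text
t: 22.78
eef_pos: [495.9, 291.4, 10.5]
tcp_rot: [-3.132, -0.003, -1.43]
ft_force: [-0.5, 0.1, -3.3]
opening: 0.65
t 22.77 pos [495.9 291.4  10.5] yaw -81.9 F [-0.45  0.13 -3.3 ] op 0.65 -> row [-0.2, -7.8, 0.6] turn -0.2
t: 23.15
eef_pos: [501.8, 292.3, 10.5]
tcp_rot: [-3.133, -0.003, -1.43]
ft_force: [-1.5, -0.8, -3.4]
opening: 0.652
```

```bash
python3 -m pendant '[[0,-1.5,0,0],[0,-3,0,0]]';python3 -m pendant '[[0,-1,0,0],[0,-2,0,0]]'; python3 - <<'E'
from h import *
rel(503.6,292.7,10,-81.7)
p=vision.read_camera('side');cv2.imwrite('pics/side7.png',cv2.resize(p['pixels'][220:360,230:430,::-1],None,fx=4,fy=4))
E
```

```text
t: 23.4
eef_pos: [504.5, 292.6, 10.5]
tcp_rot: [-3.133, -0.003, -1.43]
ft_force: [-7.3, -1.1, -1.3]
opening: 0.651
t: 23.65
eef_pos: [504.5, 292.5, 10.4]
tcp_rot: [-3.138, -0.004, -1.43]
ft_force: [-13.7, -0.5, 4.9]
opening: 0.649
t 23.65 pos [504.5 292.5  10.4] yaw -81.9 F [-13.75  -0.5    4.88] op 0.649 -> row [-0.3, 0.9, 0.4] turn -0.2
```

View pics/side7.png

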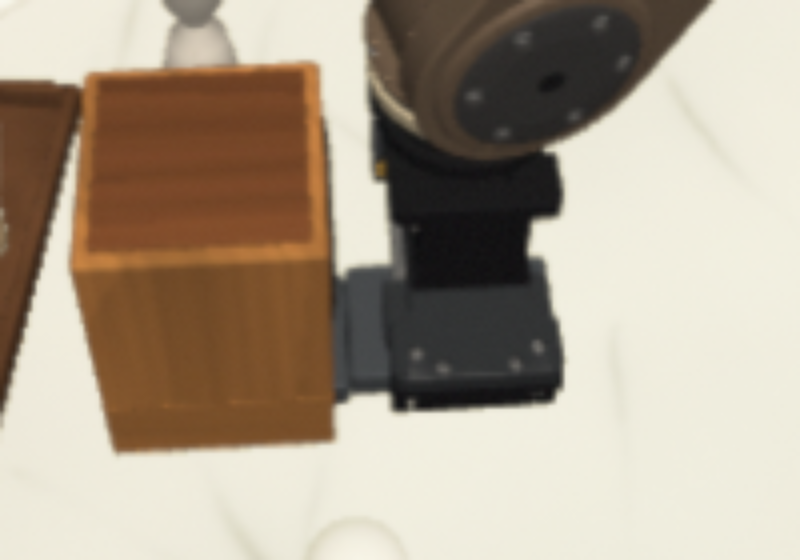

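```bash
python3 -m pendant '[[0,10,-2,0],[0,30,-4,0],[0,50,-4,0]]';python3 -c "
from h import *
rel(465,5,12,-91.8)"
```

```text
t: 24.08
eef_pos: [454.7, 285.5, 14.5]
tcp_rot: [-3.136, -0.004, -1.43]
ft_force: [0.5, -0.2, -2.4]
opening: 0.647
t 24.07 pos [454.7 285.5  14.5] yaw -81.9 F [ 0.45 -0.2  -2.41] op 0.647 -> row [279.1, 29.2, 3.4] turn 9.9
```

```bash
python3 -m pendant '[[60,29,0,2],[115,29,0,4],[170,29,0,6],[225,29,0,8],[265,29,0,10],[279,29,0,10],[279,29,0,10],[279,29,0,10]]';python3 - <<'E'
from h import *
rel(465,5,5.5,-91.8)
p=vision.read_camera('top');cv2.imwrite('pics/top8.png',cv2.resize(p['pixels'][120:280,110:310,::-1],None,fx=4,fy=4))
E
```

```text
t: 25.08
eef_pos: [465.0, 6.2, 15.5]
tcp_rot: [-3.136, -0.003, -1.603]
ft_force: [-0.1, -0.1, -3.3]
opening: 0.647
t 25.07 pos [465.    6.2  15.5] yaw -91.8 F [-0.11 -0.05 -3.28] op 0.647 -> row [1.2, 0.0, 10.0] turn -0.0
```

View pics/top8.png

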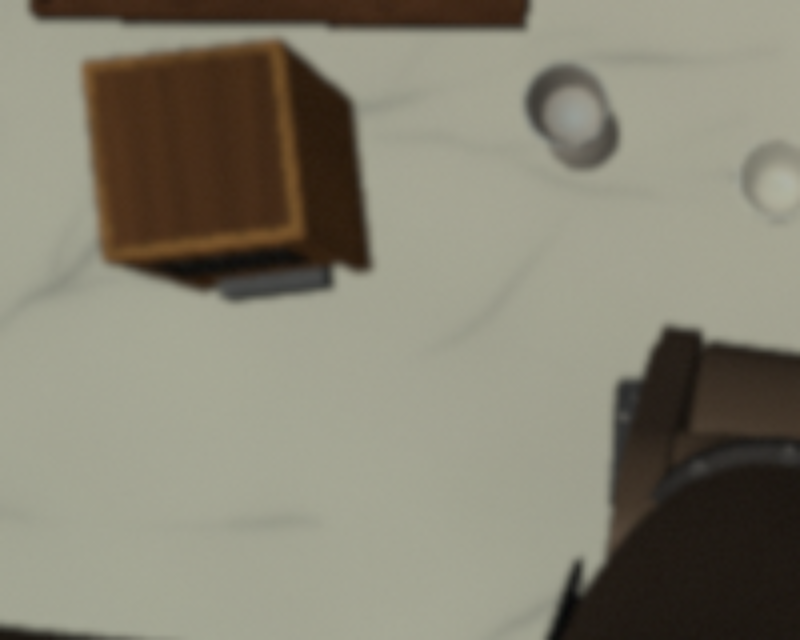

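```bash
python3 -m pendant '[[0,0,5,0],[0,0,8.5,0],[0,0,9.5,0],[0,0,9.5,0]]';python3 -m pendant '[[0,0,0,0],[0,0,0,0],[0,0,0,0],[0,0,-40,0],[0,0,-40,0]]' 0;python3 - <<'E'
from h import *
rel(446.5,-126,40,-90)
E
```

```text
t: 25.62
eef_pos: [465.1, 6.4, 5.9]
tcp_rot: [-3.136, -0.003, -1.602]
ft_force: [0.6, -0.8, -2.7]
opening: 0.651
t: 26.25
eef_pos: [465.8, 6.4, 47.7]
tcp_rot: [-3.132, -0.003, -1.602]
ft_force: [-0.3, -0.6, -0.0]
opening: 0.995
t 26.25 pos [465.8   6.4  47.7] yaw -91.8 F [-0.28 -0.59 -0.04] op 0.995 -> row [132.9, 15.2, 8.0] turn -1.8
```

```bash
python3 -m pendant '[[60,15,0,-2],[110,15,0,-2],[133,15,0,-2],[133,15,0,-2],[133,15,0,-2]]' 0;python3 - <<'E'
from h import *
p=vision.read_camera('top');img,o=slates(p);print(o);cv2.imwrite('pics/top9.png',p['pixels'][:,:,::-1])
rel(446.5,-126,4.5,-90)
E
```

```text
t: 26.88
eef_pos: [446.3, -125.4, 47.6]
tcp_rot: [-3.133, -0.003, -1.568]
ft_force: [-0.2, -0.1, 0.2]
opening: 1.001
[(751.0, -238.0, np.float64(-90.0), 364, 16), (629.6, -342.9, np.float64(-9.5), 100, 88), (624.5, -258.6, np.float64(-1.7), 116, 48), (465.7, 7.9, np.float64(-2.1), 94, 57), (355.5, 160.5, np.float64(-90.0), 173, 51)]
t 26.93 pos [ 446.4 -125.2   47.7] yaw -89.8 F [-0.52 -0.74 -1.16] op 1.002 -> row [0.7, 0.3, 43.2] turn 0.2
```

View pics/top9.png

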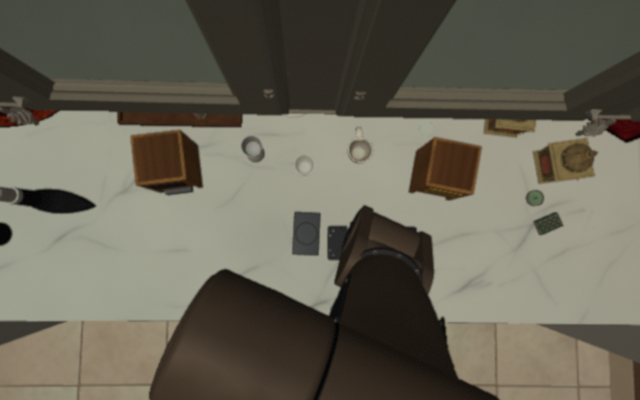

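```bash
python3 -m pendant '[[0,0,30,0],[0,0,43,0],[0,0,43,0],[0,0,43,0]]' 0; python3 -m pendant '[[0,0,0,0],[0,0,0,0],[0,0,0,0],[0,0,0,0],[0,0,0,0],[0,0,-4,0],[0,0,-5,0]]' 0.5; python3 -c "
from h import *
rel(500.3,-271.9,10,-100)"
```

```text
t: 27.42
eef_pos: [447.0, -125.2, 5.2]
tcp_rot: [-3.132, -0.003, -1.566]
ft_force: [0.3, 0.7, -0.4]
opening: 0.995
t: 28.3
eef_pos: [446.9, -125.1, 10.3]
tcp_rot: [-3.132, -0.003, -1.566]
ft_force: [-0.1, -0.0, -3.3]
opening: 0.65
t 28.3 pos [ 446.9 -125.1   10.3] yaw -89.7 F [-0.15 -0.   -3.25] op 0.65 -> row [147.0, -52.7, 1.2] turn 10.3
```

```bash
python3 -m pendant '[[40,-13,0,3],[80,-26,0,6],[120,-40,0,9],[147,-52,0,10],[147,-52,0,10],[147,-52,0,10],[147,-52,0,10]]'; python3 -c "
from h import *
rel(500.3,-271.9,5.5,-100)"
```

```text
t: 29.18
eef_pos: [499.2, -270.9, 11.1]
tcp_rot: [-3.133, -0.001, -1.74]
ft_force: [-0.5, -0.7, -3.0]
opening: 0.651
t 29.18 pos [ 499.2 -270.9   11.1] yaw -99.7 F [-0.48 -0.7  -2.99] op 0.651 -> row [0.8, -1.2, 5.7] turn 0.3
```

```bash
python3 -m pendant '[[1,-1,4,0],[1,-1,5.6,0],[1,-1,5.6,0],[1,-1,5.6,0]]'; python3 -m pendant '[[0,0,0,0],[0,0,0,0],[0,0,0,0],[0,17,0,0],[0,34,0,0],[0,34,0.5,0],[0,34,0.5,0]]' 0; python3 -c "
from h import *
rel(512.2,-274,4,-100)
for n in('side',):
  p=vision.read_camera(n);cv2.imwrite(f'pics/{n}10.png',cv2.resize(p['pixels'][50:180,270:430,::-1],None,fx=4,fy=4))"
```

```text
t: 29.68
eef_pos: [500.0, -272.0, 5.5]
tcp_rot: [-3.133, -0.001, -1.74]
ft_force: [-0.3, 0.2, -3.1]
opening: 0.649
t: 30.55
eef_pos: [467.2, -266.7, 4.8]
tcp_rot: [-3.132, -0.001, -1.74]
ft_force: [0.8, -0.3, -0.2]
opening: 1.001
t 30.55 pos [ 467.2 -266.7    4.8] yaw -99.7 F [ 0.76 -0.26 -0.23] op 1.001 -> row [-0.4, -45.6, 1.3] turn 0.3
```

View pics/side10.png

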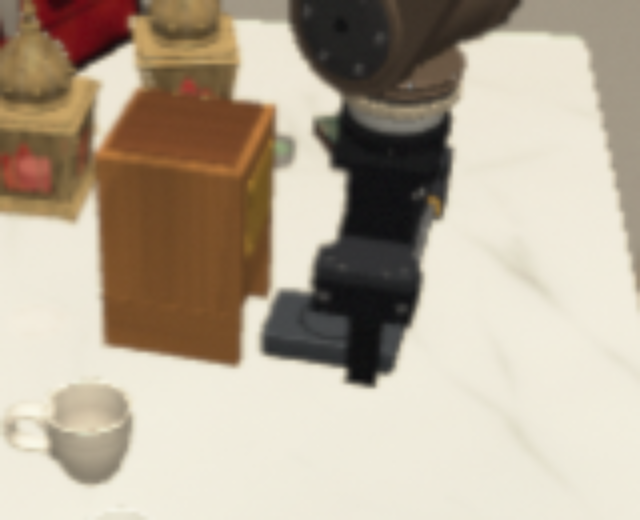

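```bash
python3 -m pendant '[[0,0,0,0],[0,0,0,0],[0,0,0,0],[0,0,0,0],[0,0,0,0]]' 0.5; python3 -m pendant '[[0,-8,0,0],[0,-16,0,0],[0,-24,0,0],[0,-32,0,0],[0,-40,0,0],[0,-45,0,0],[0,-45,0,0]]'; python3 -m pendant '[[0,0,0,0],[0,0,0,0],[0,0,0,0],[0,20,0,0],[0,50,0,0],[0,60,-30,0],[0,60,-40,0]]' 0; python3 -c "
from h import *
rel(466,6.5,45,-91.8)
for n in('side','top'):
  p=vision.read_camera(n);cv2.imwrite(f'pics/{n}11.png',p['pixels'][:,:,::-1])"
```

```text
t: 31.22
eef_pos: [467.2, -266.6, 4.8]
tcp_rot: [-3.132, -0.001, -1.74]
ft_force: [1.0, 0.5, -1.0]
opening: 0.648
t: 32.1
eef_pos: [511.8, -274.2, 5.1]
tcp_rot: [-3.132, -0.001, -1.74]
ft_force: [0.0, -0.3, -3.5]
opening: 0.65
t: 32.98
eef_pos: [452.4, -264.3, 45.9]
tcp_rot: [-3.131, -0.002, -1.74]
ft_force: [0.4, -0.9, -0.1]
opening: 1.004
t 32.98 pos [ 452.4 -264.3   45.9] yaw -99.7 F [ 0.37 -0.91 -0.05] op 1.004 -> row [-269.2, 32.2, -0.1] turn -7.9
```

View pics/side11.png

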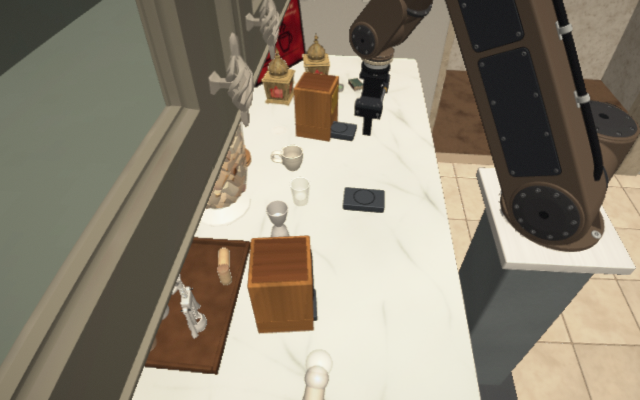

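View pics/top11.png

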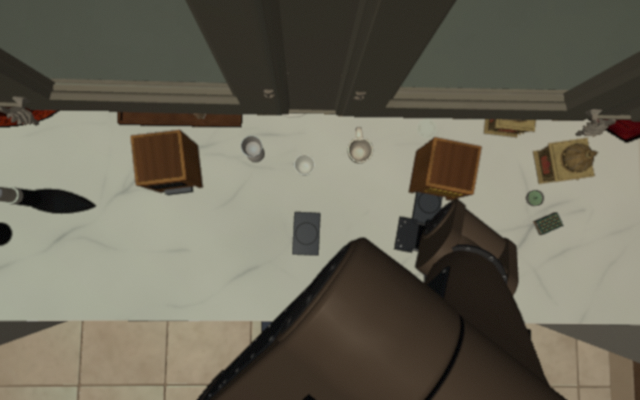

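Slate in the brass dock is partly in at about (345,131) in the side view, and the ribbed one is home. Now I fetch the middle one as the pusher.

```bash
python3 -m pendant '[[-60,32,0,-2],[-120,32,0,-4],[-180,32,0,-6],[-240,32,0,-8],[-269,32,0,-8],[-269,32,0,-8],[-269,32,0,-8],[-269,32,25,-8]]' 0; python3 -c "
from h import *
rel(466,6.5,5.3,-91.8)"
```

```text
t: 34.08
eef_pos: [468.2, 4.7, 19.9]
tcp_rot: [-3.127, -0.005, -1.602]
ft_force: [0.1, -0.8, -0.4]
opening: 1.003
t 34.08 pos [468.2   4.7  19.9] yaw -91.8 F [ 0.11 -0.77 -0.41] op 1.003 -> row [-1.8, 2.5, 14.6] turn 0.0
```

```bash
python3 -m pendant '[[-2,2,14,0],[-2,2,14,0],[-2,2,14,0]]' 0; python3 -m pendant '[[0,0,0,0],[0,0,0,0],[0,0,0,0],[0,0,0,0],[0,0,0,0],[0,0,-4,0],[0,0,-5,0]]' 0.5; python3 -c "
from h import *
rel(436.3,-260.6,10,-100)"
```

```text
t: 34.45
eef_pos: [466.6, 6.0, 6.2]
tcp_rot: [-3.127, -0.005, -1.603]
ft_force: [0.4, 0.3, -1.0]
opening: 0.998
t: 35.33
eef_pos: [466.6, 6.0, 11.4]
tcp_rot: [-3.127, -0.005, -1.603]
ft_force: [0.5, -0.6, -2.9]
opening: 0.65
t 35.33 pos [466.6   6.   11.4] yaw -91.8 F [ 0.51 -0.64 -2.92] op 0.65 -> row [267.5, 21.8, 2.3] turn 8.2
```

```bash
python3 -m pendant '[[55,22,0,2],[110,22,0,4],[165,22,0,6],[220,22,0,8],[255,22,0,8],[267,22,0,8],[267,22,0,8],[267,22,0,8]]'; python3 -c "
from h import *
rel(497.4,-271.4,10,-100)
for n in('side',):
  p=vision.read_camera(n);cv2.imwrite(f'pics/{n}12.png',cv2.resize(p['pixels'][50:180,270:430,::-1],None,fx=4,fy=4))"
```

```text
t: 36.33
eef_pos: [435.9, -258.8, 12.1]
tcp_rot: [-3.127, -0.002, -1.741]
ft_force: [-1.0, 0.3, -2.5]
opening: 0.649
t 36.33 pos [ 435.9 -258.8   12.1] yaw -99.8 F [-1.01  0.29 -2.52] op 0.649 -> row [2.0, -62.7, 3.0] turn 0.2
```

View pics/side12.png

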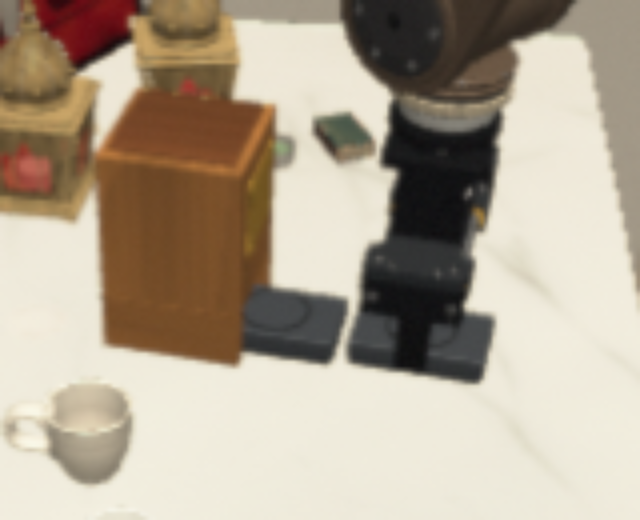

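```bash
python3 -m pendant '[[1,-5,1,0],[2,-12,2,0],[2,-18,2,0],[2,-24,2,0],[2,-30,2,0],[2,-36,2,0],[2,-42,2,0],[2,-48,2,0]]';python3 -m pendant '[[0,-3,0,0],[0,-6,0,0],[0,-8,0,0]]'; python3 -c "
from h import *
rel(497.4,-271.4,10,-100)"
```

```text
t: 37.38
eef_pos: [483.3, -268.9, 10.9]
tcp_rot: [-3.127, -0.002, -1.741]
ft_force: [-0.3, 0.4, -3.5]
opening: 0.652
t: 37.75
eef_pos: [491.3, -270.3, 11.0]
tcp_rot: [-3.127, -0.002, -1.741]
ft_force: [0.4, 0.7, -2.8]
opening: 0.651
t 37.75 pos [ 491.3 -270.3   11. ] yaw -99.8 F [ 0.42  0.69 -2.76] op 0.651 -> row [0.0, -6.2, 1.1] turn 0.2
```

```bash
python3 -m pendant '[[0,-1.5,0,0],[0,-3,0,0],[0,-4,0,0]]';python3 -m pendant '[[0,-1,0,0],[0,-2,0,0]]';python3 -m pendant '[[0,-1,0,0],[0,-1.5,0,0]]'; python3 -c "
from h import *
rel(497.4,-271.4,10,-100)
for n in('side',):
  p=vision.read_camera(n);cv2.imwrite(f'pics/{n}13.png',cv2.resize(p['pixels'][50:180,270:430,::-1],None,fx=4,fy=4))"
```

```text
t: 38.12
eef_pos: [495.3, -271.0, 11.0]
tcp_rot: [-3.127, -0.002, -1.741]
ft_force: [-0.2, -0.1, -2.9]
opening: 0.651
t: 38.38
eef_pos: [497.3, -271.3, 11.0]
tcp_rot: [-3.127, -0.002, -1.741]
ft_force: [-1.1, -1.3, -4.0]
opening: 0.652
t: 38.62
eef_pos: [498.9, -271.6, 11.1]
tcp_rot: [-3.127, -0.002, -1.741]
ft_force: [-0.8, -0.4, -2.8]
opening: 0.65
t 38.62 pos [ 498.9 -271.6   11.1] yaw -99.7 F [-0.84 -0.43 -2.81] op 0.65 -> row [0.0, 1.5, 1.1] turn 0.3
```

View pics/side13.png

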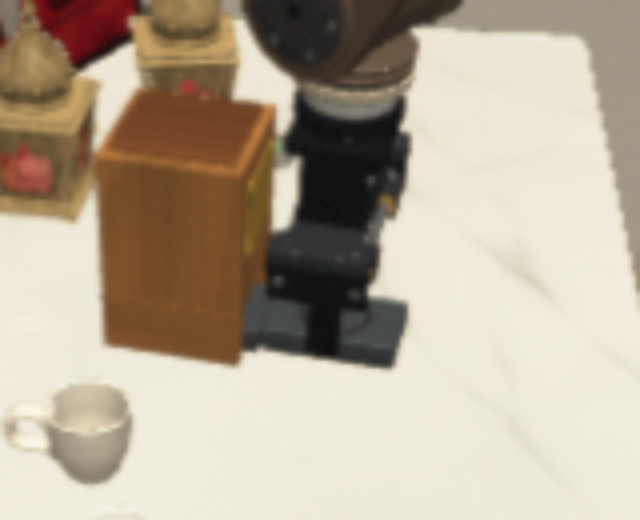

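```bash
python3 -m pendant '[[0,-1,0,0],[0,-1.5,0,0]]';python3 -m pendant '[[0,-1,0,0],[0,-1.5,0,0]]'; python3 -m pendant '[[0,-1,0,0],[0,-1.5,0,0]]'
```

```text
t: 38.92
eef_pos: [500.4, -271.9, 11.1]
tcp_rot: [-3.127, -0.002, -1.741]
ft_force: [-0.6, -0.2, -3.1]
opening: 0.647
t: 39.17
eef_pos: [501.0, -271.7, 11.0]
tcp_rot: [-3.13, -0.001, -1.741]
ft_force: [-8.1, 1.6, 0.7]
opening: 0.651
t: 39.42
eef_pos: [501.1, -271.3, 10.9]
tcp_rot: [-3.133, 0.0, -1.741]
ft_force: [-10.1, 1.5, 2.5]
opening: 0.651
```

```bash
python3 -m pendant '[[0,5,0,0],[0,12,0,0],[0,30,-2,0],[0,55,-4,0]]'; python3 -c "
from h import *
rel(460,0,12,-90)
for n in('side','top'):
  p=vision.read_camera(n);a=p['pixels'][50:180,270:430,::-1] if n=='side' else p['pixels'][120:250,370:530,::-1];cv2.imwrite(f'pics/{n}14.png',cv2.resize(a,None,fx=4,fy=4))"
```

```text
t: 39.92
eef_pos: [446.5, -262.0, 14.5]
tcp_rot: [-3.132, -0.0, -1.741]
ft_force: [0.6, 0.2, -2.3]
opening: 0.65
t 39.92 pos [ 446.5 -262.    14.5] yaw -99.8 F [ 0.57  0.21 -2.3 ] op 0.65 -> row [-260.5, 31.1, 2.1] turn -9.8
```

View pics/side14.png

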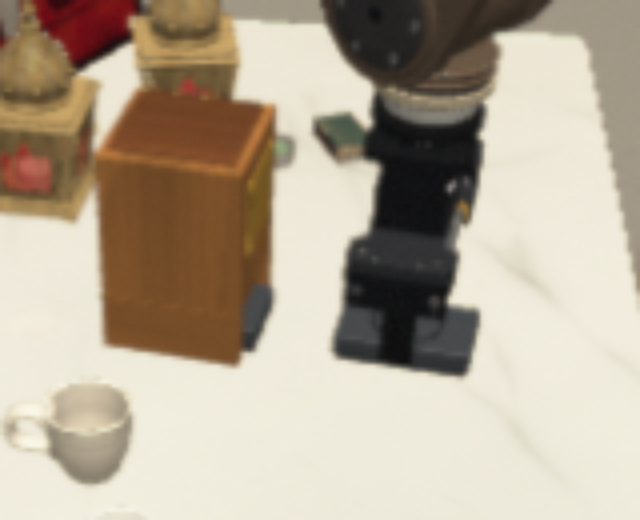

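View pics/top14.png

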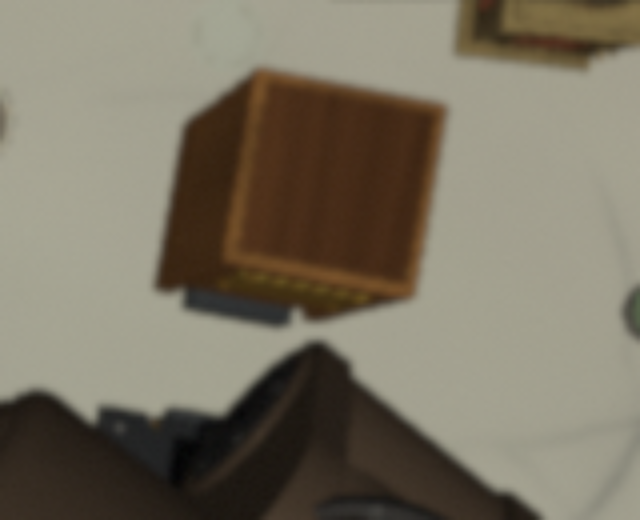

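```bash
python3 -m pendant '[[-55,31,0,-2],[-110,31,0,-4],[-165,31,0,-6],[-220,31,0,-8],[-250,31,0,-10],[-260,31,0,-10],[-260,31,0,-10],[-260,31,0,-10]]'; python3 -c "
from h import *
rel(460,0,5.9,-90)"
```

```text
t: 41.02
eef_pos: [458.6, -0.7, 14.5]
tcp_rot: [-3.134, -0.0, -1.569]
ft_force: [-0.7, -0.4, -3.5]
opening: 0.648
t 41.02 pos [458.6  -0.7  14.5] yaw -89.9 F [-0.66 -0.4  -3.52] op 0.648 -> row [-0.7, -1.3, 8.6] turn 0.1
```

Lower onto the worktop, and use the grip for one more drag check of the middle one before releasing.

```bash
python3 -m pendant '[[0,0,5,0],[0,0,8,0],[0,0,9,0],[0,0,9,0]]';python3 -m pendant '[[0,-4,1,0],[0,-8,1,0],[0,-12,1,0]]';python3 -m pendant '[[0,4,0.5,0],[0,8,0.5,0],[0,12,0.5,0]]'; python3 -m pendant '[[0,0,0,0],[0,0,0,0],[0,0,0,0],[0,0,-50,0],[0,0,-100,0],[0,0,-120,0]]' 0; python3 -c "
from h import *
rel(300,-500,200,-75)"
```

```text
t: 41.52
eef_pos: [458.6, -1.3, 6.1]
tcp_rot: [-3.134, -0.001, -1.57]
ft_force: [-4.4, -4.9, 13.8]
opening: 0.65
t: 41.9
eef_pos: [469.3, -1.4, 6.1]
tcp_rot: [-3.136, -0.0, -1.57]
ft_force: [-10.1, -0.7, 23.7]
opening: 0.647
t: 42.28
eef_pos: [458.9, -2.0, 6.1]
tcp_rot: [-3.132, -0.001, -1.571]
ft_force: [3.5, -0.0, 7.4]
opening: 0.651
t: 43.02
eef_pos: [458.2, -1.9, 128.4]
tcp_rot: [-3.129, -0.001, -1.571]
ft_force: [-0.9, 0.2, 0.0]
opening: 0.994
t 43.02 pos [458.2  -1.9 128.4] yaw -90.0 F [-0.92  0.17  0.01] op 0.994 -> row [498.2, 157.5, -72.8] turn -15.0
```

```bash
python3 -m pendant '[[0,60,-70,-5],[60,110,-72,-10],[120,157,-72,-15],[180,157,-72,-15],[240,157,-72,-15],[300,157,-72,-15],[360,157,-72,-15],[420,157,-72,-15]]'; python3 -m pendant '[[60,0,0,0],[60,0,0,0],[60,0,0,0]]'; python3 - <<'E'
from h import *
p=vision.read_camera('top');img,o=slates(p);print([r for r in o if r[0]<520])
a=p['pixels'];cv2.imwrite('pics/topF.png',a[:,:,::-1])
L=cv2.resize(a[150:210,120:220,::-1],None,fx=4,fy=4,interpolation=3);Rr=cv2.resize(a[150:210,400:500,::-1],None,fx=4,fy=4,interpolation=3)
cv2.imwrite('pics/zF.png',np.hstack([L,Rr]))
# expected tail-top-edge pixels if fully home
for m,y in(((561,301),8.3),((554.5,-281.5),-10)):
    d=np.array([np.cos(np.radians(y)),np.sin(np.radians(y))]);n=np.array([-d[1],d[0]])
    for u in(-8,0):
        print(u,[proj(p,[*(np.array(m)+u*d+s*n),22])[0].round(1).tolist() for s in(31,-31)])
s=vision.read_camera('side');cv2.imwrite('pics/sideF.png',s['pixels'][:,:,::-1])
E
```

```text
t: 44.02
eef_pos: [299.9, -398.9, 198.9]
tcp_rot: [-3.13, -0.004, -1.31]
ft_force: [0.0, 0.1, 0.9]
opening: 0.999
t: 44.4
eef_pos: [315.0, -456.1, 198.5]
tcp_rot: [-3.13, -0.003, -1.31]
ft_force: [0.3, 0.3, -0.1]
opening: 1.0
[(457.5, -0.5, np.float64(0.0), 97, 59)]
-8 [[165.8, 195.1], [193.0, 191.7]]
0 [[165.4, 191.7], [192.6, 188.2]]
-8 [[416.8, 197.6], [442.8, 202.6]]
0 [[417.4, 194.2], [443.4, 199.2]]
```

View pics/zF.png

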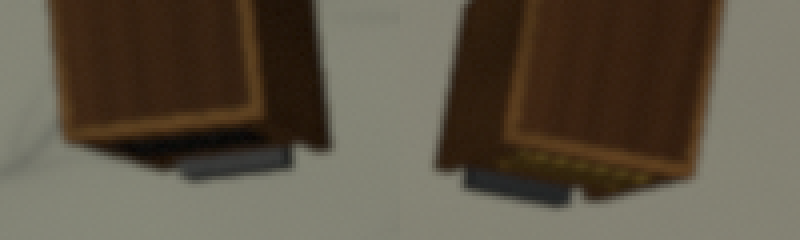

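View pics/sideF.png

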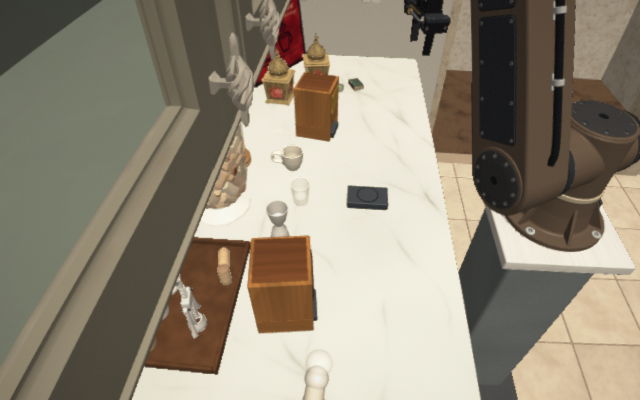

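View pics/topF.png

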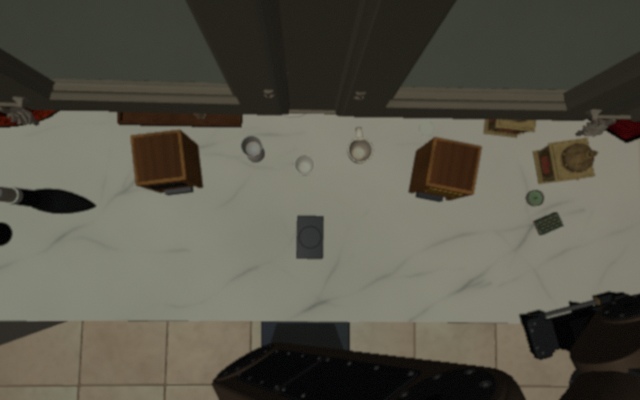

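```bash
python3 -c "
from cell import job
print(job.job_done())"
```

```text
the job is handed in; nothing more can be done
None
```

The job is handed in after about 44.5 s. The grippiest coaster is in the ribbed dock, the slickest is in the brass dock, and the middle one is flat on the worktop. I docked the grippiest one first.

**Grading:** I gripped each coaster, pressed it down and dragged it to compare drag with load. The order was clear, but the values did not match the quoted grades:

| Coaster (starting place) | Measured drag/load | Quoted grade |
|---|---|---|
| Left | about 0.61 | 0.85 (grippiest) |
| Middle | about 0.36, then 0.33–0.37 on a repeat | 0.30 (middle) |
| Right | about 0.08–0.15 | 0.05 (slickest) |

**Docking:** The gripper's body is too wide to push a coaster fully home next to the tall dock. I slid each coaster about half way in with the gripper. I then pushed it against the back stop using the middle coaster, held in the gripper, as a pusher. Both pushes ended in a clear stop, at about 14 N in the ribbed dock and 10 N in the brass dock.

**Last checks:**
- **Ribbed dock:** the coaster's near edge matches the expected 8 mm proud of the front.
- **Brass dock:** the near edge looks about 6–7 mm proud, roughly one pixel less than expected. That is within the calibration error.
- **Middle coaster:** it lies at about (458, -1), clear of both docks.
- **Bystanders:** the jigger, cup and shot glass look unmoved in the final top and side pictures.
- **Arm:** it is clear of everything. No wrist force reading at the end of a move exceeded about 30 N.

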